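Clear the bottle and hook the board tray out from under the inspection lamp

TASK

Take the blue bottle that stands in front of the board tray and stand it upright on the round mat; only then use the hook tool in the tray's red pull loop to drag the tray out from under the lamp head until its front edge lies over the yellow band, square to it and centred. Finally lift the hook out of the loop and set it back down on the bench, clear of the tray. The boards are static-sensitive: never touch the tray with the gripper or arm, do not tip the bottle, and leave the reel, bin, screwdriver and jar where they are.

Things in the scene. Friction and masses are not known exactly. Their poses are not given: they have to be found in the camera images.
- bottle_center (a point): Closed blue bottle, red cap, 52 mm diameter, 120 mm tall, about 0.2 kg, upright; the point is on its axis 60 mm above its underside, where it is a plain cylinder (neck higher up). It stands below the lamp head's front edge, just ahead of the loop: not reachable from straight above. Come in tilted 30 to 45 deg from the stand's -x side; draw it out that way before lifting over 30 mm.
- mat_top (a point): Centre of the top of a fixed round mat, blue rim and grey middle, 110 mm diameter, 3 mm thick, lying on the bench: the bottle's new place.
- hook_grip (a point): Hook tool standing on the bench, 0.15 kg. Handle: orange block 80 (x) x 26 (y) x 46 mm high; the point is its centre, 23 mm above its underside. A steel rod 8 mm thick, axis 36 mm above the underside, runs from its +x end to 160 mm ahead of the centre, then bends straight down into a prong reaching to 1 mm above the underside's level. x: handle to prong; z up.
- hook_tip (a point): Lower tip of the hook's prong: 160 mm along the tool's +x from the handle's centre and 22 mm below it. Axes as the tool's.
- tray: Loose aluminium tray of small green boards on black foam, 110 (x) x 120 (y) mm, walls 25 mm high, 0.3 to 0.65 kg, on the bench under the lamp head; origin at the centre of its underside. Its front is its -x side, with a level red pull loop; it faces the stand's way within 5 degrees.
- loop (a point): Centre of the opening of the tray's red pull loop, 17 mm ahead (-x) of the tray's front edge, 16 mm above the bench. The loop is an 8 mm thick level bar (top 20 mm above the bench); opening 34 mm along the tray's x, 40 mm along its y; front bar's axis 21 mm ahead (-x) of this point. Free space below. Axes as the tray's.
- tray_front (a point): Middle of the tray's lower front (-x) edge, 55 mm ahead of the tray's origin. Axes as the tray's.
- band (a point): Centre of the flat yellow band, 30 mm (stand's x) by 150 mm (stand's y), on the stand's black bench mat (1 mm, nothing to bump into), 20 mm ahead (-x) of the lamp head's front edge. Axes are the stand's: -x is its open side, the way the tray comes out (mostly towards the robot's right), z up.
- lamp_edge (a point): Middle of the lower front edge of the fixed lamp head, 190 mm above the bench. The head is a black beam 100 mm wide (y), 190 to 230 mm above the bench, running from here 290 mm to the stand's +x; its column, 120 mm wide, starts 237 mm behind this edge; a silver barrel on the head reaches 320 mm above the bench. Axes are the stand's.
- reel: Bystander: white component reel lying flat, 100 mm diameter, 12 mm high; origin at the centre of its underside.
- bin: Bystander: blue open bin, 100 x 120 x 50 mm; origin at the centre of its underside.
- driver: Bystander: screwdriver lying on the bench along its x.
- jar: Bystander: amber jar, 56 mm diameter, 60 mm high; origin at the centre of its underside.
Mind the look-alikes: they are no part of the job. What is meant by the part that bears hook_grip is not turquoise, and is the larger of those in its own colour.

How it is judged:
On the way, in this order (a step that is already met when the one before it is completed fails the run):
1. The bottle stands upright on the round mat, let go, and the tray has not been shifted yet (under 20 mm) (horizontal distance between bottle_center and mat_top below 0.032 m and angle between bottle_center's own z axis and vertical below 0.1 rad and height (world z) of bottle_center below 0.068 m and contact force between the fingers and bottle below 0.1 N and distance of tray from where it was at the start of the episode below 0.02 m), for 0.2 s.
2. The hook's prong is down inside the pull loop and has dragged the tray at least 30 mm (horizontal distance between hook_tip and loop below 0.027 m and z of hook_tip in the frame of tray below 0.016 m and distance of tray from where it was at the start of the episode above 0.03 m), for 0.1 s.
At the end, for the whole second after the job is handed in: Bottle upright on the mat (within 32 mm of its centre); tray flat, front edge within 18 mm of the band's centre line, 35 mm sideways, square within 0.25 rad; hook on the bench, tip over 50 mm from the loop's centre, not touching the tray; all at rest (horizontal distance between bottle_center and mat_top below 0.032 m and angle between bottle_center's own z axis and vertical below 0.1 rad and height (world z) of bottle_center below 0.068 m and x of tray_front in the frame of band between -0.018 and 0.018 m and y of tray_front in the frame of band between -0.035 and 0.035 m and angle between the x axis of tray and the x axis of band, either way round below 0.25 rad and height (world z) of tray below 0.006 m and angle between tray's own z axis and vertical below 0.05 rad and horizontal distance between hook_tip and loop above 0.05 m and contact force between hook and tray below 0.05 N and height (world z) of hook_grip below 0.035 m and linear speed of each of tray, bottle, hook below 0.01 m/s).
It fails at once if The gripper or arm touches the tray (contact force between any of the fingers, the arm and tray above 1 N).
It fails at once if The bottle is tipped by more than 25 degrees (angle between bottle_center's own z axis and vertical above 0.44 rad).
It fails at once if The reel, bin, screwdriver or jar is shifted by more than 20 mm (distance of any of reel, bin, driver, jar from where it was at the start of the episode above 0.02 m).
It also fails if it takes over 67 s, if anything falls off the work surface, if the arm or the gripper's body presses on something with over 40 N, if the wrist force passes 120 N, or if a joint passes its speed limit or range.

ROBOT

A 6-joint arm with a two-finger parallel gripper is mounted at the origin on the work surface. World frame = base frame: x ahead of the robot, y to its left, z up, the work surface at z = 0. Lengths are in m, angles in rad, forces in N, time in s.
With the tool pointing down it reaches from about 0.35 to 0.775 m from the base axis. Payload 5.5 kg.
Tool frame: the origin (TCP) lies at the very end of the fingers, on their centre line; the grasp point (between the pads) lies env.hold_point_z behind it (env.hold_point_z is the distance from the TCP to the grasp point, in m); z points along the fingers, y is the line along which they close (so a half turn about z gives the same grasp; the last joint's range is limited). The gripper opens to 85 mm and grips with 20 to 120 N. Pads are 22 mm wide; open, the fingers measure 114 mm over their backs; the gripper's body (76 mm by 85 mm) begins 54 mm behind the grasp point. The pads swing forward as they close: fully open they stand 13 mm farther back than shut.
Start: joints at [1.055, 0.313, 0.046, 1.304, 0, 1.431], TCP at [0.211, 0.535, 0.231] pointing down, gripper open.
Joint ranges: [-2.76, 2.76], [-0.86, 1.69], [-1.03, 1.26], [-2.2, 2.34], [-1.47, 1.5], [-3.14, 3.14]. Speed limits (rad/s): [2.57, 2.57, 3.14, 3.14, 3.14, 3.14].

INTERFACE

Orientations are given as a unit quaternion [w, x, y, z].
In Python, from workcell import env gives the robot as it stands.
- The arm moves only by the tool carry_out, never from a script. Its argument "steps" is a list of rows, each a list of 3 entries, a list of its own where there are three numbers: the turn, a rotation vector about the tool's x, y, z in degrees, then the shift along the tool's x, y, z in cm, then the closure in counts, from 0 (fully open) to 255 (shut). A call has exactly 8 rows; each row is the pose to reach, as a shift and turn from the pose commanded when the call began, along the tool's axes at that moment; what a row does not reach only later rows make up. A row lasts 1/8 s, in which the tool goes at most 62.5 mm and 10.7 degrees, less where a joint would pass 70% of its speed; a pose out of reach is approached as far as the arm can. A call with a gripper value outside its range is refused whole. The fingers move at their own pace and stop on an object; "force" is the grip in N (left out, the last holds). Time passes only in rows, so rows that repeat a pose let the fingers close, or fill a call up. It gives the time, the measured TCP pose, the force, the opening and the grip force at its end, in the units of the state.
- env.get_state(): the state, without advancing time (a new reading comes with each control period).
- env.read_camera(name): name is "scene" or "top" or "wrist"; returns (picture, depth): 420x560x3 uint8, red, green, blue; 420x560 float32, m along the optical axis (not along the pixel's ray), 0 where there is no reading.
- env.get_calibration(name): a dict with "fx", "fy", "cx", "cy" (pixels), "origin" and "orientation" of the camera in the world. Camera axes: x right, y up, looking along -z (the intrinsics and any distortion apply to the point x, -y, -z); pixel columns grow to the right and rows downward; lengths in m; the calibration is good to about 2 mm. A picture is of the moment at which its call begins: read the wrist's pose just before it. get_calibration takes no time and is no camera call; for the wrist camera it gives the pose at the moment of the call.
- env.hand_in(): hands the job in; it is judged then, once.
The state is a dict: "clock": time; "joint_pos": joint angles; "qvel": joint speeds; "tau": joint torques, N m; "tcp_pos": TCP position; "orientation": TCP orientation; "wrist_force": force on the tool from outside, world axes, zero at the start; "ft_torque": the same for the moment, N m; "finger_gap": finger opening in m; "grip_force": force on a finger pad.
Only numpy, scipy, OpenCV 4.12 (cv2) and the standard library are available. Lean on these libraries where they do the work, as an engineer would, in place of code of your own. Each camera call takes 0.05 s, during which the arm holds its last target. There are 200 camera calls.

## Working session

There is one attempt and no reset: what is moved stays moved. The work goes in short steps, Python scripts to look and compute and a tool call to move; the robot and the scene stay as the last step left them, time stands still between calls to the robot, and variables do not carry over. Pictures are saved under pics/ and viewed, at most 10 in all, crops included, and the job is handed in when it is done.

Besides the shell and the picture viewer there is one more tool, called by a JSON object that holds its "method" and its "body". carry_out: Moves the arm, as the interface text tells. Its arguments: {"type":"object","properties":{"steps":{"type":"array","items":{"type":"array"}},"force":{"type":"number"}},"required":["steps"]}

```bash
mkdir -p pics; ls; cat > h.py <<'E'
import numpy as np, cv2
from workcell import env
from scipy.spatial.transform import Rotation as R
def q2R(q): return R.from_quat([q[1],q[2],q[3],q[0]]).as_matrix()
def grab(n):
    c=env.get_calibration(n); im,d=env.read_camera(n); return im,d,c
def cloud(d,c):
    v,u=np.mgrid[0:d.shape[0],0:d.shape[1]]
    p=np.stack([(u-c['cx'])/c['fx']*d,-(v-c['cy'])/c['fy']*d,-d],-1)
    P=p@q2R(c['orientation']).T+np.array(c['origin']); P[d==0]=np.nan; return P
E
python3 - <<'E'
from h import *
print(env.hold_point_z, env.get_state())
for n in('scene','top','wrist'):
    im,d,c=grab(n); print(n,c); np.savez('pics/%s0.npz'%n,im=im,d=d,P=cloud(d,c)); cv2.imwrite('pics/%s0.png'%n,im[...,::-1])
a=[cv2.imread('pics/%s0.png'%n) for n in('scene','top')]
E
```

```text
pics
0.0187 {'clock': 0.0, 'joint_pos': array([1.05539742e+00, 3.13997766e-01, 4.49767164e-02, 1.30358206e+00,
       1.44889498e-06, 1.43118446e+00]), 'qvel': array([-0.00044326,  0.00221391,  0.00111703,  0.00015537, -0.00035028,
        0.00153234]), 'tau': array([-4.22994381e-04, -4.80624390e+01,  2.98535943e+01,  1.94518251e-02,
       -1.63560126e-04,  2.42801065e-06]), 'tcp_pos': array([0.21079166, 0.53442703, 0.23040943]), 'orientation': array([-2.91290021e-04,  1.86789831e-01,  9.82399482e-01, -8.55139079e-04]), 'wrist_force': array([ 0.11099639, -0.07575746, -0.05003739]), 'ft_torque': array([0.00708922, 0.00472693, 0.00193443]), 'grip_force': 0.0, 'finger_gap': 0.08576285933853132}
scene {'fx': 390.14283368461446, 'fy': 390.14283368461446, 'cx': 282.1147068995093, 'cy': 207.2313636585298, 'origin': array([ 1.17497739, -0.10110467,  1.15033893]), 'orientation': array([0.65480229, 0.19669113, 0.21478307, 0.69743444])}
top {'fx': 458.9690577811401, 'fy': 458.9690577811401, 'cx': 285.28676813210825, 'cy': 205.38908541187476, 'origin': array([ 0.33014433, -0.15085138,  1.19864481]), 'orientation': array([ 0.71355495,  0.06139667, -0.05635318, -0.69562497])}
wrist {'fx': 366.7046381935413, 'fy': 366.7046381935413, 'cx': 277.9286842180839, 'cy': 206.89775163905233, 'origin': array([0.14857783, 0.56092801, 0.37306911]), 'orientation': array([ 0.81928952, -0.11009752, -0.07349044,  0.557891  ])}
```

View pics/scene0.png

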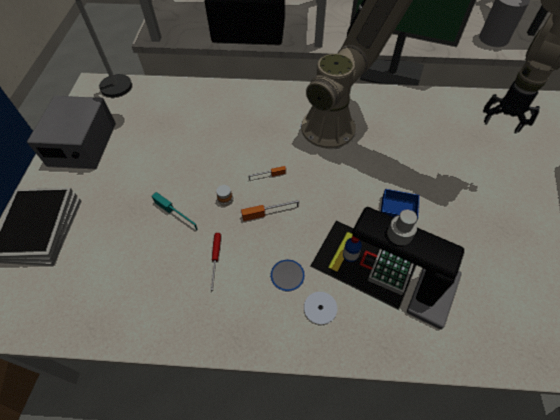

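View pics/top0.png

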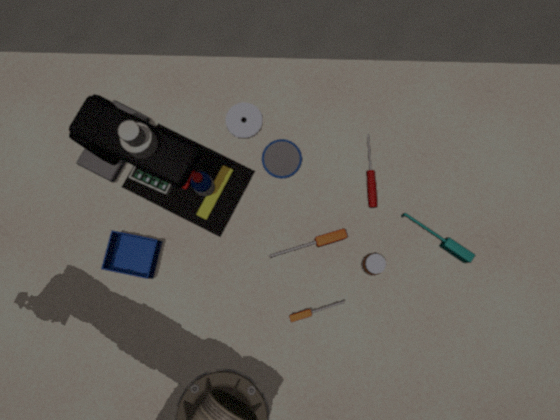

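The hook candidates in the top picture are the larger orange one (handle 331,237, prong 271,255), a small orange one (301,315) and a turquoise one (457,249). The first fits: it is not turquoise and is the larger of the two orange ones. The bottle is at (203,183), the loop at (190,181), the band at (214,193) and the mat at (282,158). I'll confirm the hook in an enlarged crop and measure.

```bash
python3 - <<'E'
from h import *
z={n:np.load('pics/%s0.npz'%n) for n in('scene','top')}
crop=z['top']['im'][85:330,60:390]; cv2.imwrite('pics/crop.png',cv2.resize(crop,None,fx=2.4,fy=2.4,interpolation=cv2.INTER_CUBIC)[...,::-1])
def seg(n,lo,hi,box,zr,lab):
    im,P=z[n]['im'],z[n]['P']; h=cv2.cvtColor(im,cv2.COLOR_RGB2HSV)
    m=cv2.inRange(h,lo,hi)>0; b=np.zeros_like(m); b[box[1]:box[3],box[0]:box[2]]=1
    m&=b&(P[...,2]>zr[0])&(P[...,2]<zr[1]); q=P[m]
    if len(q)<5: print(n,lab,'few',len(q));return
    mn,mx=np.nanpercentile(q,2,0),np.nanpercentile(q,98,0); zt=np.nanmedian(q[:,2])
    (cx,cy),(w,hh),a=cv2.minAreaRect(q[:,:2].astype(np.float32))
    e,V=np.linalg.eigh(np.cov(q[:,:2].T)); print(n,lab,len(q),'med',np.round(np.median(q,0),4),'rect',np.round([cx,cy,w,hh,a],4),'ax',np.round(V[:,1],3),'mean',q.mean(0).round(4))
O=((5,120,90),(18,255,255)); Y=((22,120,80),(35,255,255)); B=((100,90,40),(130,255,255)); Rd1=((170,120,60),(180,255,255)); Rd0=((0,150,60),(4,255,255))
seg('top',*O,(310,225,350,250),(.03,.06),'handle'); seg('scene',*O,(235,195,300,222),(.042,.06),'handle')
seg('top',*Y,(190,160,240,225),(-.01,.01),'band'); seg('scene',*Y,(320,225,370,280),(-.01,.01),'band')
seg('top',*B,(258,135,306,182),(-.01,.012),'matrim'); seg('scene',*B,(265,255,310,295),(-.01,.012),'matrim')
seg('top',*B,(185,165,220,200),(.03,.14),'bottle'); seg('scene',*B,(335,230,366,265),(.03,.14),'bottle')
for n,b in(('top',(175,165,220,200)),('scene',(335,230,380,275))):
    for r in(Rd0,Rd1): seg(n,*r,b,(.09,.14),'cap'); seg(n,*r,b,(.005,.04),'loop')
# rod
P=z['top']['P']; im=z['top']['im']
for n,b in(('top',(262,235,315,265)),('scene',(262,198,302,216))):
    P=z[n]['P'][b[1]:b[3],b[0]:b[2]].reshape(-1,3); q=P[(P[:,2]>.025)&(P[:,2]<.05)]
    print(n,'rod pts',len(q),q[np.argmin(q[:,0])] if len(q) else 0, q[np.argmax(q[:,1])].round(4))
for n,b in(('top',(60,85,260,190)),('scene',(350,200,470,300))):
    P=z[n]['P'][b[1]:b[3],b[0]:b[2]].reshape(-1,3); q=P[(P[:,2]>.22)&(P[:,2]<.24)]
    print(n,'lamp',len(q),np.round(cv2.boxPoints(cv2.minAreaRect(q[:,:2].astype(np.float32))),3).tolist())
E
```

```text
top handle 300 med [ 0.4463 -0.2574  0.0444] rect [ 0.4468 -0.2572  0.0246  0.0785 18.4543] ax [-0.317  0.948] mean [ 0.4465 -0.257   0.0444]
scene handle 104 med [ 0.4507 -0.2578  0.0446] rect [ 0.4505 -0.2569  0.0252  0.0762 19.2716] ax [-0.31   0.951] mean [ 0.4509 -0.2564  0.0447]
top band 546 med [0.5525 0.0492 0.0008] rect [5.64000e-01 5.01000e-02 3.20000e-02 1.49800e-01 6.38043e+01] ax [-0.897  0.443] mean [0.5601 0.0503 0.0009]
scene band 267 med [ 0.5844  0.0392 -0.0008] rect [5.64800e-01 4.83000e-02 3.01000e-02 1.48900e-01 6.49041e+01] ax [-0.929  0.37 ] mean [ 0.5741  0.0406 -0.001 ]
top matrim 182 med [ 0.6547 -0.1261  0.002 ] rect [ 0.6595 -0.1262  0.1045  0.1042 19.2546] ax [-0.535  0.845] mean [ 0.6567 -0.1254  0.0018]
scene matrim 165 med [ 0.6678 -0.1273  0.0008] rect [ 0.6625 -0.1272  0.1063  0.1024  1.5113] ax [-0.981 -0.194] mean [ 0.6648 -0.1281  0.0009]
top bottle 57 med [0.5646 0.0657 0.0841] rect [ 0.5715  0.0713  0.0363  0.0464 31.8945] ax [-0.734  0.68 ] mean [0.5689 0.0685 0.084 ]
scene bottle 123 med [0.5921 0.0713 0.0821] rect [5.88000e-01 7.26000e-02 4.5
[... 854 characters left out ...]
585  0.1277 0.0174] rect [6.00800e-01 1.29800e-01 3.70000e-02 5.68000e-02 6.67327e+01] ax [-0.912  0.41 ] mean [0.5956 0.1284 0.0173]
scene cap few 1
scene loop few 1
top rod pts 151 [ 0.39267655 -0.10493914  0.0379772 ] [ 0.3977 -0.1022  0.0369]
scene rod pts 109 [ 0.39531225 -0.10424136  0.03542801] [ 0.3998 -0.1006  0.0361]
top lamp 4419 [[0.5270000100135803, 0.08799999952316284], [0.6169999837875366, 0.04600000008940697], [0.7390000224113464, 0.3059999942779541], [0.6489999890327454, 0.3490000069141388]]
scene lamp 2833 [[0.5329999923706055, 0.08900000154972076], [0.6240000128746033, 0.04699999839067459], [0.7440000176429749, 0.30799999833106995], [0.652999997138977, 0.3499999940395355]]
```

View pics/crop.png

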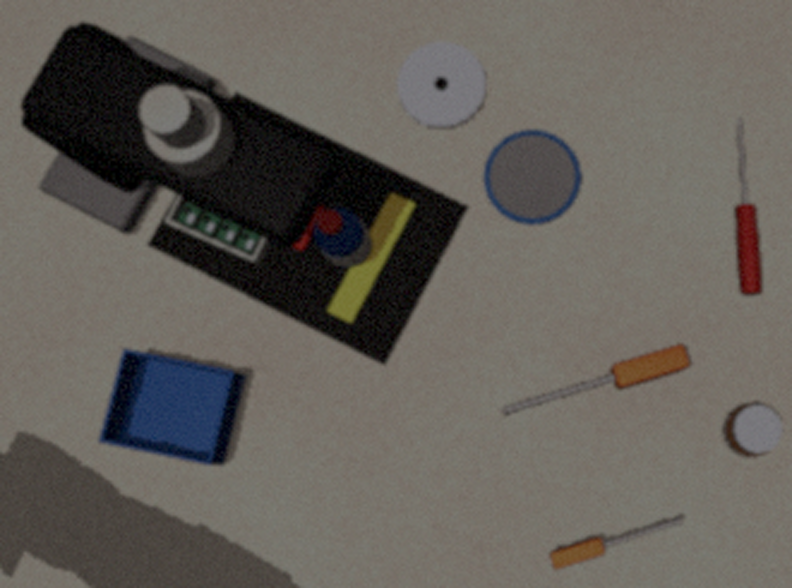

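The crop confirms it: the large orange hook has its handle at crop (650,367) and its prong at (507,410). The small one at (578,552) is the look-alike. Next I fit the bottle axis and plan the approach.

```bash
cat >> h.py <<'E'
SA=np.deg2rad(64.7); sx=np.array([np.cos(SA),np.sin(SA),0]); sy=np.array([-sx[1],sx[0],0]); Z=np.array([0,0,1.])
band=np.array([.5644,.0492,0]); mat=np.array([.661,-.1267,.003])
def orient(xang,tilt):
    "camera side away from heading xang (deg); tool z tilted towards it"
    a=np.deg2rad(xang); f=np.array([np.cos(a),np.sin(a),0]); t=np.deg2rad(tilt)
    z=np.sin(t)*f-np.cos(t)*Z; y=np.cross(Z,f); return np.stack([np.cross(y,z),y,z],1)
def now():
    s=env.get_state(); return np.array(s['tcp_pos']),q2R(s['orientation'])
def plan(wps,start=None):
    "wps: (label, grasp point pos, R); prints turn deg, shift cm per call"
    p,M=start or now()
    for l,g,T in wps:
        t=np.array(g)+T[:,2]*env.hold_point_z
        print(l,'turn',np.rad2deg(R.from_matrix(M.T@T).as_rotvec()).round(1).tolist(),'shift',(M.T@(t-p)*100).round(2).tolist(),'tcp',t.round(3))
        p,M=t,T
E
python3 - <<'E'
from h import *
from scipy.optimize import least_squares
for n,b in(('top',(180,160,225,205)),('scene',(335,228,368,268))):
    z=np.load('pics/%s0.npz'%n); im,P=z['im'],z['P']; h=cv2.cvtColor(im,cv2.COLOR_RGB2HSV)
    m=(h[...,0]>95)&(h[...,0]<135)&(h[...,1]>70)
    k=np.zeros_like(m);k[b[1]:b[3],b[0]:b[2]]=1; q=P[m&k]
    for lo,hi in((.02,.05),(.05,.08),(.08,.1)):
        w=q[(q[:,2]>lo)&(q[:,2]<hi)]
        if len(w)<6: print(n,lo,len(w));continue
        f=least_squares(lambda c:np.hypot(*(w[:,:2]-c).T)-.026,[.578,.075],loss='soft_l1',f_scale=.002); print(n,lo,len(w),f.x.round(4),np.abs(f.fun).mean().round(4))
    q=P[b[1]:b[3],b[0]:b[2]].reshape(-1,3); w=q[(q[:,2]>.105)&(q[:,2]<.13)]; print('cap',len(w),cv2.minAreaRect(w[:,:2].astype(np.float32)))
E
```

```text
top 0.02 0
top 0.05 87 [0.578  0.0764] 0.0018
top 0.08 143 [0.5851 0.0829] 0.0041
cap 93 ((0.5761873722076416, 0.074379563331604), (0.023524673655629158, 0.023742500692605972), 61.297096252441406)
scene 0.02 0
scene 0.05 92 [0.5772 0.0758] 0.0018
scene 0.08 86 [0.5665 0.0776] 0.0039
cap 37 ((0.5853943824768066, 0.07430890202522278), (0.023426398634910583, 0.014787471853196621), 72.00428771972656)
```

```bash
python3 - <<'E'
from h import *
T=orient(64.7,44); b=np.array([.5775,.0758,.066])
plan([('A',[.36,-.06,.27],orient(64.7,0)),('B',b-.14*T[:,2],T),('C',b-.07*T[:,2],T),('D',b,T)])
E
```

```text
A turn [-0.1, -0.1, -86.2] shift [-35.69, -49.83, -2.01] tcp [ 0.36  -0.06   0.251]
B turn [0.0, -44.0, -0.0] shift [-13.15, -13.86, 9.8] tcp [ 0.541 -0.     0.153]
C turn [0.0, 0.0, 0.0] shift [0.0, -0.0, 7.0] tcp [0.562 0.044 0.103]
D turn [0.0, 0.0, 0.0] shift [-0.0, -0.0, 7.0] tcp [0.583 0.088 0.053]
```

{"method": "carry_out", "body": {"steps": [[[0,0,-10],[-4,-6,-0.3],0],[[0,0,-20],[-7.5,-11,-0.6],0],[[0,0,-30],[-11,-16,-0.9],0],[[0,0,-40],[-15,-21,-1.2],0],[[0,0,-50],[-18.5,-26,-1.4],0],[[0,0,-60],[-22,-31,-1.6],0],[[0,0,-70],[-26,-36,-1.8],0],[[0,0,-80],[-29,-41,-2],0]]}}

```text
clock: 1.15
tcp_pos: [0.3167, 0.1178, 0.249]
orientation: [0.0, -0.421, 0.907, -0.0]
wrist_force: [0.4, 0.1, 0.7]
finger_gap: 0.0854
grip_force: 0.0
```

```bash
python3 - <<'E'
from h import *
T=orient(64.7,44); b=np.array([.5775,.0758,.066]); p,M=now()
g=p-M[:,2]*env.hold_point_z
plan([('A',[.36,-.06,.27],orient(64.7,20)),('B',b-.14*T[:,2],T),('C',b,T)]); print(env.get_state()['joint_pos'].round(2))
E
```

```text
A turn [-2.6, -19.9, -14.7] shift [10.18, -14.61, -0.34] tcp [ 0.363 -0.054  0.252]
B turn [0.0, -24.0, -0.0] shift [-8.36, -13.86, 13.6] tcp [ 0.541 -0.     0.153]
C turn [0.0, 0.0, 0.0] shift [-0.0, -0.0, 14.0] tcp [0.583 0.088 0.053]
[ 0.12 -0.16 -0.43  1.3   0.   -0.75]
```

{"method": "carry_out", "body": {"steps": [[[-0.5,-3,-2],[2,-3,0],0],[[-1,-6,-4],[3.5,-5,0],0],[[-1.5,-9,-7],[5,-7,0],0],[[-2,-12,-9],[7,-9.5,0],0],[[-2.3,-15,-11],[8.5,-12,0],0],[[-2.6,-18,-13],[10.2,-14.6,0],0],[[-2.6,-19.9,-14.7],[10.2,-14.6,0],0],[[-2.6,-19.9,-14.7],[10.2,-14.6,0],0]]}}

```text
clock: 2.15
tcp_pos: [0.3613, -0.0537, 0.2485]
orientation: [0.147, -0.524, 0.834, 0.093]
wrist_force: [0.7, -0.3, -0.7]
finger_gap: 0.0853
grip_force: 0.0
```

```bash
python3 - <<'E'
from h import *
T=orient(64.7,44); b=np.array([.5775,.0758,.066])
plan([('B',b-.14*T[:,2],T),('C',b,T)]); print(env.get_state()['joint_pos'].round(2))
E
```

```text
B turn [-0.1, -24.0, -0.4] shift [-8.61, -13.94, 13.25] tcp [ 0.541 -0.     0.153]
C turn [0.0, 0.0, 0.0] shift [-0.0, -0.0, 14.0] tcp [0.583 0.088 0.053]
[-0.66 -0.11 -0.43  1.32  0.34 -1.8 ]
```

{"method": "carry_out", "body": {"steps": [[[0,-4,0],[-1.5,-3,2],0],[[0,-8,0],[-3,-6,4.5],0],[[0,-12,0],[-4.5,-9,7],0],[[0,-16,0],[-6,-11.5,9.5],0],[[0,-20,-0.3],[-7.5,-13,11.5],0],[[-0.1,-24,-0.4],[-8.6,-13.9,13.2],0],[[-0.1,-24,-0.4],[-8.6,-13.9,13.2],0],[[-0.1,-24,-0.4],[-8.6,-13.9,13.2],0]]}}

```text
clock: 3.15
tcp_pos: [0.5411, 0.0011, 0.1549]
orientation: [0.316, -0.498, 0.782, 0.2]
wrist_force: [0.0, 0.3, 0.5]
finger_gap: 0.0852
grip_force: 0.0
```

```bash
python3 - <<'E'
from h import *
T=orient(64.7,44); b=np.array([.5775,.0758,.066])
plan([('C',b,T)]); print(env.get_state()['joint_pos'].round(2),now()[0])
im,d,c=grab('wrist'); P=cloud(d,c); np.savez('pics/w1.npz',im=im,d=d,P=P); cv2.imwrite('pics/w1.png',im[...,::-1])
E
```

```text
C turn [0.0, -0.1, 0.2] shift [0.18, -0.11, 14.04] tcp [0.583 0.088 0.053]
[-0.56  0.29 -0.4   0.99  0.76 -1.73] [0.54105403 0.00105212 0.15489063]
```

View pics/w1.png

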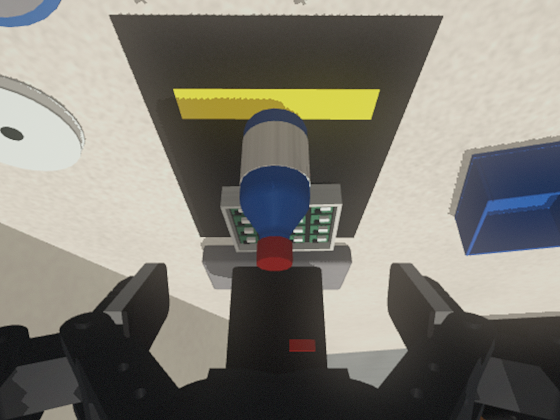

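The wrist picture shows the bottle (275,190) centred between the open fingers (pads at u≈150 and 405), with the tray behind it. Going in and closing.

{"method": "carry_out", "body": {"steps": [[[0,0,0],[0,0,2.5],0],[[0,0,0],[0.1,-0.1,5],0],[[0,0,0],[0.2,-0.1,7.5],0],[[0,0,0],[0.2,-0.1,10],0],[[0,0,0],[0.2,-0.1,12],0],[[0,0,0],[0.2,-0.1,13.3],0],[[0,0,0],[0.2,-0.1,14],0],[[0,0,0],[0.2,-0.1,14],0]]}}

```text
clock: 4.2
tcp_pos: [0.5833, 0.0869, 0.0529]
orientation: [0.317, -0.498, 0.782, 0.2]
wrist_force: [1.0, -0.3, 0.4]
finger_gap: 0.0855
grip_force: 0.0
```

{"method": "carry_out", "body": {"steps": [[[0,0,0],[0,0,0],60],[[0,0,0],[0,0,0],90],[[0,0,0],[0,0,0],110],[[0,0,0],[0,0,0],140],[[0,0,0],[0,0,0],170],[[0,0,0],[0,0,0],170],[[0,0,0],[0,0,0],170],[[0,0,0],[0,0,0],170]], "force": 40}}

```text
clock: 5.2
tcp_pos: [0.5837, 0.0866, 0.0529]
orientation: [0.317, -0.497, 0.782, 0.2]
wrist_force: [-1.6, -1.7, 5.1]
finger_gap: 0.0506
grip_force: 41.7
```

```bash
python3 - <<'E'
from h import *
p,M=now(); g=p-M[:,2]*env.hold_point_z; print('grasp',g,env.get_state()['joint_pos'].round(2))
# draw out -sx, raising 12 mm, orientation kept
o1=g-.16*sx+.015*Z
off=g-np.array([.5775,.0758,.060])   # grasp rel. bottle centre
plan([('lift',g+.012*Z,M),('out',g-.16*sx+.02*Z,M),('up',g-.16*sx+.06*Z,M)])
# mat target with heading options
for hd in (64.7,30,0,-20):
    t=R.from_euler('z',hd-64.7,degrees=True).as_matrix()
    print(hd,(mat+[0,0,.060]+t@off).round(3))
E
```

```text
grasp [0.57813583 0.07483703 0.06636249] [-0.36  0.4  -0.55  0.54  0.77 -1.46]
lift turn [0.0, 0.0, 0.0] shift [-0.83, -0.0, -0.86] tcp [0.584 0.087 0.065]
out turn [0.0, 0.0, 0.0] shift [10.94, 0.03, -11.7] tcp [ 0.515 -0.058  0.073]
up turn [0.0, 0.0, 0.0] shift [-2.78, -0.01, -2.87] tcp [ 0.515 -0.058  0.113]
64.7 [ 0.662 -0.128  0.069]
30 [ 0.661 -0.128  0.069]
0 [ 0.66  -0.128  0.069]
-20 [ 0.66  -0.127  0.069]
```

{"method": "carry_out", "body": {"steps": [[[0,0,0],[-0.4,0,-0.4],170],[[0,0,0],[-0.8,0,-0.9],170],[[0,0,0],[0.4,0,-2.2],170],[[0,0,0],[2.6,0,-4.6],170],[[0,0,0],[5,0,-7.2],170],[[0,0,0],[7.2,0,-9.6],170],[[0,0,0],[9.2,0,-11.7],170],[[0,0,0],[10.1,0,-12.6],170]]}}

```text
clock: 6.2
tcp_pos: [0.515, -0.0595, 0.0729]
orientation: [0.317, -0.497, 0.783, 0.2]
wrist_force: [-0.9, 0.6, -1.3]
finger_gap: 0.0502
grip_force: 42.0
```

```bash
python3 - <<'E'
from h import *
p,M=now(); g=np.array([.662,-.128,.0695]); print(env.get_state()['grip_force'],env.get_state()['joint_pos'].round(2))
plan([('up',p-M[:,2]*env.hold_point_z+.03*Z,M),('over',g+.045*Z,M),('down',g+.002*Z,M)])
E
```

```text
41.99612308409996 [-0.69  0.43 -0.45  0.92  0.74 -1.91]
up turn [0.0, 0.0, 0.0] shift [-2.08, -0.01, -2.16] tcp [ 0.515 -0.06   0.103]
over turn [0.0, 0.0, 0.0] shift [-0.84, -16.22, 1.12] tcp [ 0.668 -0.116  0.101]
down turn [0.0, 0.0, 0.0] shift [2.99, 0.01, 3.09] tcp [ 0.668 -0.116  0.058]
```

{"method": "carry_out", "body": {"steps": [[[0,0,0],[-1,0,-1],170],[[0,0,0],[-2.1,-1,-2.1],170],[[0,0,0],[-2.2,-4,-2],170],[[0,0,0],[-2.4,-7,-1.7],170],[[0,0,0],[-2.6,-10,-1.5],170],[[0,0,0],[-2.7,-13,-1.2],170],[[0,0,0],[-2.9,-15.5,-1],170],[[0,0,0],[-2.9,-16.2,-1],170]]}}

```text
clock: 7.2
tcp_pos: [0.6689, -0.1131, 0.1012]
orientation: [0.317, -0.498, 0.782, 0.2]
wrist_force: [-1.2, -0.8, -2.2]
finger_gap: 0.0506
grip_force: 42.0
```

{"method": "carry_out", "body": {"steps": [[[0,0,0],[0,0,0],170],[[0,0,0],[0.6,0,0.6],170],[[0,0,0],[1.2,0,1.2],170],[[0,0,0],[1.8,0,1.9],170],[[0,0,0],[2.3,0,2.4],170],[[0,0,0],[2.7,0,2.7],170],[[0,0,0],[2.9,0,3],170],[[0,0,0],[2.9,0,3],170]]}}

```text
clock: 8.2
tcp_pos: [0.6675, -0.1144, 0.0585]
orientation: [0.317, -0.497, 0.782, 0.2]
wrist_force: [0.1, 0.1, -2.3]
finger_gap: 0.0504
grip_force: 42.0
```

```bash
python3 - <<'E'
from h import *
p,M=now(); g=np.array([.662,-.128,.0695]); s=env.get_state();print(p-M[:,2]*env.hold_point_z,s['wrist_force'],s['joint_pos'].round(2))
plan([('down',g,M)])
for n in('scene','top'):
    im,d,c=grab(n); P=cloud(d,c); cv2.imwrite('pics/%s1.png'%n,im[...,::-1]); np.savez('pics/%s1.npz'%n,im=im,d=d,P=P)
    # cap and bottle location
    h=cv2.cvtColor(im,cv2.COLOR_RGB2HSV); m=((h[...,0]<6)|(h[...,0]>172))&(h[...,1]>140)&(P[...,2]>.09)&(P[...,2]<.16)&(np.hypot(P[...,0]-.66,P[...,1]+.127)<.05)
    print(n,m.sum(),np.median(P[m],0) if m.any() else '')
E
```

```text
[ 0.66196544 -0.12614087  0.07189984] [ 0.14344647  0.07567459 -2.33699582] [-0.61  0.67 -0.04  1.02  0.76 -1.8 ]
down turn [0.0, 0.0, 0.0] shift [0.29, -0.08, 0.06] tcp [ 0.668 -0.116  0.056]
scene 55 [ 0.66503118 -0.12474283  0.12279208]
top 84 [ 0.6578963  -0.12658439  0.12372943]
```

{"method": "carry_out", "body": {"steps": [[[0,0,0],[0.05,0,0.05],170],[[0,0,0],[0.1,0,0.1],170],[[0,0,0],[0.15,0,0.15],170],[[0,0,0],[0.18,0,0.18],170],[[0,0,0],[0.2,0,0.2],170],[[0,0,0],[0.2,0,0.2],170],[[0,0,0],[0.2,0,0.2],170],[[0,0,0],[0.2,0,0.2],170]]}}

```text
clock: 9.3
tcp_pos: [0.6676, -0.1144, 0.056]
orientation: [0.317, -0.497, 0.782, 0.2]
wrist_force: [-0.6, -0.5, 1.1]
finger_gap: 0.0502
grip_force: 42.1
```

{"method": "carry_out", "body": {"steps": [[[0,0,0],[0,0,0],100],[[0,0,0],[0,0,0],80],[[0,0,0],[0,0,0],60],[[0,0,0],[0,0,0],40],[[0,0,0],[0,0,0],20],[[0,0,0],[0,0,0],0],[[0,0,0],[0,0,0],0],[[0,0,0],[0,0,0],0]]}}

```text
clock: 10.3
tcp_pos: [0.6676, -0.1145, 0.0559]
orientation: [0.317, -0.497, 0.782, 0.2]
wrist_force: [0.7, -0.4, -0.4]
finger_gap: 0.0853
grip_force: 0.0
```

{"method": "carry_out", "body": {"steps": [[[0,0,0],[0,0,-2],0],[[0,0,0],[0,0,-4.5],0],[[0,0,0],[0,0,-7],0],[[0,0,0],[0,0,-9.5],0],[[0,0,0],[0,0,-12],0],[[0,0,0],[0,0,-14.5],0],[[0,0,0],[0,0,-16],0],[[0,0,0],[0,0,-16],0]]}}

```text
clock: 11.3
tcp_pos: [0.6203, -0.2162, 0.1716]
orientation: [0.317, -0.497, 0.783, 0.199]
wrist_force: [0.1, 0.5, 0.2]
finger_gap: 0.0854
grip_force: 0.0
```

```bash
python3 - <<'E'
from h import *
s=env.get_state();print(s['joint_pos'].round(2),s['tcp_pos'])
for n in('scene','top'):
    im,d,c=grab(n); P=cloud(d,c); cv2.imwrite('pics/%s2.png'%n,im[...,::-1]); np.savez('pics/%s2.npz'%n,im=im,d=d,P=P)
    h=cv2.cvtColor(im,cv2.COLOR_RGB2HSV); red=((h[...,0]<6)|(h[...,0]>172))&(h[...,1]>120)
    m=red&(P[...,2]>.09)&(P[...,2]<.16)&(np.hypot(P[...,0]-.66,P[...,1]+.127)<.05)
    print(n,m.sum(),np.median(P[m],0) if m.any() else '')
    m=red&(P[...,2]>.005)&(P[...,2]<.03)&(np.hypot(P[...,0]-.596,P[...,1]-.135)<.06); q=P[m]; Q=(q-band)@np.stack([sx,sy,Z],1)
    print('loop',len(Q),np.percentile(Q,[2,50,98],axis=0).round(4).tolist(),cv2.minAreaRect(Q[:,:2].astype(np.float32)))
b=cv2.imread('pics/scene2.png')[200:310,260:440]; cv2.imwrite('pics/c2.png',cv2.resize(b,None,fx=4,fy=4,interpolation=cv2.INTER_CUBIC))
# hook approach
hk=np.array([.4487,-.257,.026]); 
for a in (108.3,-71.7):
    T=orient(a,0); plan([(a,hk+[0,0,.12],T),('d',hk,T)])
E
```

```text
[-0.77  0.64  0.2   1.42  0.72 -2.02] [ 0.62030784 -0.21620587  0.17164023]
scene 53 [ 0.66585351 -0.12670474  0.12074742]
loop 88 [[0.0696, -0.0275, 0.0117], [0.0814, -0.0035, 0.0167], [0.1068, 0.0284, 0.0214]] ((0.08838687837123871, 0.0004183761775493622), (0.03830786421895027, 0.05707563832402229), 3.394543409347534)
top 77 [ 0.65916166 -0.12637799  0.12208208]
loop 64 [[0.0662, -0.0218, 0.0134], [0.0703, 0.0063, 0.0186], [0.0756, 0.0303, 0.0224]] ((0.07025501877069473, 0.003864692524075508), (0.053794898092746735, 0.011117443442344666), 87.64356231689453)
108.3 turn [-16.8, 41.8, -41.2] shift [10.97, 13.72, -4.63] tcp [ 0.449 -0.257  0.127]
d turn [0.0, 0.0, 0.0] shift [0.0, 0.0, 12.0] tcp [ 0.449 -0.257  0.007]
-71.7 turn [51.8, 20.8, 128.3] shift [10.97, 13.72, -4.63] tcp [ 0.449 -0.257  0.127]
d turn [0.0, 0.0, 0.0] shift [0.0, 0.0, 12.0] tcp [ 0.449 -0.257  0.007]
```

View pics/c2.png

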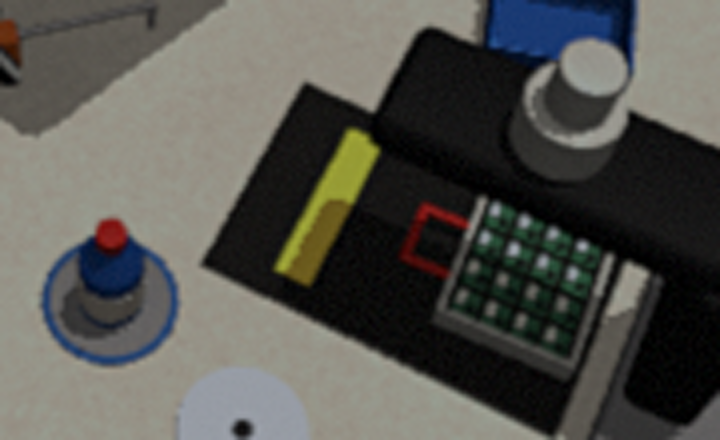

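The bottle stands upright in the middle of the mat (crop 110,270), and the loop (crop 435,240) is now in clear view. On to the hook.

{"method": "carry_out", "body": {"steps": [[[-2,5,-5],[1.4,1.7,-0.6],0],[[-4,10,-10],[2.8,3.4,-1.2],0],[[-6,16,-15],[4.2,5.2,-1.8],0],[[-8.5,21,-20.5],[5.6,7,-2.4],0],[[-10.5,26,-26],[7,8.7,-3],0],[[-13,32,-31],[8.4,10.4,-3.6],0],[[-15,37,-36],[9.7,12,-4.2],0],[[-16.8,41.8,-41.2],[11,13.7,-4.6],0]]}}

```text
clock: 12.4
tcp_pos: [0.4486, -0.2566, 0.1267]
orientation: [0.001, 0.812, -0.584, 0.001]
wrist_force: [-0.5, -0.9, 0.5]
finger_gap: 0.0853
grip_force: 0.0
```

```bash
python3 - <<'E'
from h import *
s=env.get_state();print(s['joint_pos'].round(2),s['tcp_pos'])
hk=np.array([.4487,-.257,.026]); T=orient(108.3,0); plan([('h',hk+[0,0,.12],T),('d',hk,T)])
im,d,c=grab('wrist'); P=cloud(d,c); h=cv2.cvtColor(im,cv2.COLOR_RGB2HSV)
m=cv2.inRange(h,(5,120,90),(18,255,255))>0; m&=(P[...,2]>.035)&(P[...,2]<.06); q=P[m][:,:2].astype(np.float32); print(len(q),cv2.minAreaRect(q),np.median(P[m],0))
cv2.imwrite('pics/w3.png',im[...,::-1])
E
```

```text
[-0.67  0.26 -0.29  1.02 -0.   -2.57] [ 0.44856582 -0.25662381  0.12668319]
h turn [0.1, -0.1, 0.2] shift [0.04, -0.0, -0.06] tcp [ 0.449 -0.257  0.127]
d turn [0.0, 0.0, 0.0] shift [0.0, 0.0, 12.0] tcp [ 0.449 -0.257  0.007]
4732 ((0.433499813079834, -0.2979544401168823), (0.1583527773618698, 0.06525258719921112), 70.24638366699219) [ 0.4483391  -0.26136087  0.04565092]
```

{"method": "carry_out", "body": {"steps": [[[0,0,0],[0,0,2],0],[[0,0,0],[0,0,4],0],[[0,0,0],[0,0,6],0],[[0,0,0],[0,0,8],0],[[0,0,0],[0,0,9.8],0],[[0,0,0],[0,0,11.2],0],[[0,0,0],[0,0,11.7],0],[[0,0,0],[0,0,11.7],0]]}}

```text
clock: 13.45
tcp_pos: [0.4489, -0.2571, 0.0101]
orientation: [-0.0, 0.81, -0.586, -0.0]
wrist_force: [0.2, -0.2, 0.2]
finger_gap: 0.0855
grip_force: 0.0
```

{"method": "carry_out", "body": {"steps": [[[0,0,0],[0,0,0],80],[[0,0,0],[0,0,0],130],[[0,0,0],[0,0,0],180],[[0,0,0],[0,0,0],230],[[0,0,0],[0,0,0],230],[[0,0,0],[0,0,0],230],[[0,0,0],[0,0,0],230],[[0,0,0],[0,0,0],230]], "force": 70}}

```text
clock: 14.45
tcp_pos: [0.4492, -0.2576, 0.0108]
orientation: [0.0, 0.81, -0.586, 0.0]
wrist_force: [-0.2, 0.4, 6.0]
finger_gap: 0.0253
grip_force: 69.2
```

```bash
python3 - <<'E'
from h import *
s=env.get_state();print(s['joint_pos'].round(2),s['tcp_pos'],s['grip_force'],s['finger_gap'])
p,M=now(); g=p-M[:,2]*env.hold_point_z
# tip position from top view rod end, in hand frame
L=band+.0925*sx+.002*sy
tip0=np.array([.4487,-.257,0])+.16*np.array([-.314,.949,0]); r=R.from_euler('z',64.7-108.3,degrees=True).as_matrix()
hand=L-r@(tip0-g*[1,1,0]); hand[2]=g[2]; T=orient(64.7,0)
print(L,'hand',hand, 'tip-hand along',r@(tip0-g*[1,1,0])@sx)
pre=hand-.12*sx
plan([('up',g+.07*Z,M),('pre',pre+.07*Z,T),('over',hand+.05*Z,T),('down',hand+.004*Z,T)])
E
```

```text
[-0.68  0.38 -0.44  0.74 -0.   -2.57] [ 0.44921727 -0.25764482  0.01077735] 69.23640489578247 0.02531931170015509
[0.60212244 0.13368235 0.        ] hand [ 0.53372564 -0.01173143  0.02947734] tip-hand along 0.1606959722868925
up turn [0.0, 0.0, 0.0] shift [0.01, -0.0, -7.0] tcp [ 0.449 -0.258  0.081]
pre turn [-0.0, -0.0, 43.6] shift [-12.01, -7.46, -0.01] tcp [ 0.482 -0.12   0.081]
over turn [0.0, 0.0, 0.0] shift [-12.0, 0.0, 2.0] tcp [ 0.534 -0.012  0.061]
down turn [0.0, 0.0, 0.0] shift [0.0, 0.0, 4.6] tcp [ 0.534 -0.012  0.015]
```

{"method": "carry_out", "body": {"steps": [[[0,0,0],[0,0,-1],230],[[0,0,0],[0,0,-3.5],230],[[0,0,0],[0,0,-7],230],[[0,0,9],[-2.4,-1.5,-7],230],[[0,0,18],[-5,-3,-7],230],[[0,0,27],[-7.4,-4.6,-7],230],[[0,0,36],[-10,-6.2,-7],230],[[0,0,43.6],[-12,-7.5,-7],230]]}}

```text
clock: 15.45
tcp_pos: [0.4821, -0.1184, 0.0803]
orientation: [-0.0, -0.533, 0.846, 0.001]
wrist_force: [0.2, -0.4, -2.1]
finger_gap: 0.0251
grip_force: 68.7
```

```bash
python3 - <<'E'
from h import *
s=env.get_state();print(s['joint_pos'].round(2),s['tcp_pos'],s['grip_force'],s['finger_gap'],s['wrist_force'])
p,M=now(); g=p-M[:,2]*env.hold_point_z
S=np.stack([sx,sy,Z],1)
for n in('scene','top'):
    im,d,c=grab(n); P=cloud(d,c); Q=(P-g)@S; np.savez('pics/%s3.npz'%n,im=im,d=d,P=P); cv2.imwrite('pics/%s3.png'%n,im[...,::-1])
    m=(Q[...,0]>.06)&(Q[...,0]<.18)&(abs(Q[...,1])<.04)&(Q[...,2]>-.05)&(Q[...,2]<.03); q=Q[m]
    r=q[q[:,2]>-.01]; print(n,len(q),'rod y vs x fit',np.polyfit(r[:,0],r[:,1],1).round(4),'z fit',np.polyfit(r[:,0],r[:,2],1).round(4),'xmax',np.percentile(q[:,0],[98,100]).round(4))
im,d,c=grab('wrist'); cv2.imwrite('pics/w4.png',im[...,::-1])
a=np.hstack([cv2.resize(cv2.imread('pics/scene3.png')[180:300,290:430],None,fx=2.8,fy=2.8,interpolation=2),cv2.resize(cv2.imread('pics/w4.png'),(392,336))]); cv2.imwrite('pics/v4.png',a)
L=band+.0925*sx+.002*sy
plan([('over+4',np.array([.5337,-.0117,.0295])+.05*Z,orient(64.7,0))])
E
```

```text
[-0.4   0.27 -0.41  0.9   0.   -1.53] [ 0.48212159 -0.11840629  0.08027399] 68.70283126831055 0.025092527940757375 [ 0.18127662 -0.40618683 -2.12209078]
scene 97 rod y vs x fit [-0.0052 -0.0013] z fit [-0.0483  0.012 ] xmax [0.1648 0.1651]
top 20 rod y vs x fit [-0.0504  0.0104] z fit [-0.2878  0.0524] xmax [0.1634 0.1634]
over+4 turn [0.1, -0.0, 0.2] shift [-11.88, -0.12, 1.94] tcp [ 0.534 -0.012  0.061]
```

View pics/v4.png

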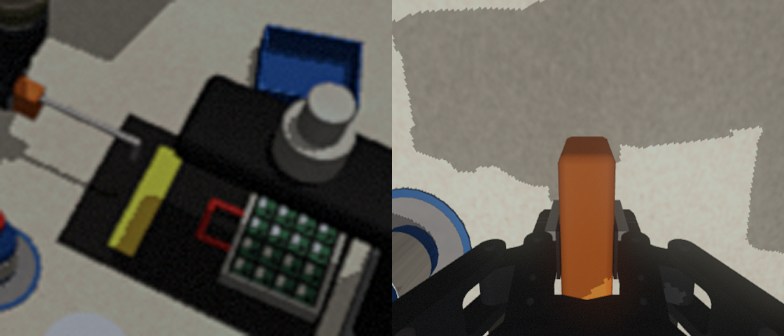

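The hook is held straight and its prong (scene crop 137,145) points at the loop (215,222). Moving over the loop and lowering.

{"method": "carry_out", "body": {"steps": [[[0,0,0],[-2,0,0.3],230],[[0,0,0],[-4,0,0.6],230],[[0,0,0],[-6.2,0,1],230],[[0,0,0],[-8.4,-0.1,1.3],230],[[0,0,0],[-10.4,-0.2,1.6],230],[[0,0,0],[-11.6,-0.3,1.9],230],[[0,0,0],[-11.9,-0.3,1.9],230],[[0,0,0],[-11.9,-0.3,1.9],230]]}}

```text
clock: 16.6
tcp_pos: [0.5359, -0.0137, 0.0612]
orientation: [-0.0, -0.535, 0.845, 0.0]
wrist_force: [0.2, 1.0, -1.5]
finger_gap: 0.0252
grip_force: 68.7
```

```bash
python3 - <<'E'
from h import *
s=env.get_state();print(s['joint_pos'].round(2),s['tcp_pos'])
p,M=now(); g=p-M[:,2]*env.hold_point_z; S=np.stack([sx,sy,Z],1)
print('tip in stand',(g+.1605*sx-.001*sy-band)@S)
im,d,c=grab('scene'); P=cloud(d,c); cv2.imwrite('pics/scene5.png',im[...,::-1])
# project: predicted tip, loop corners at z .016
def pix(X,c):
    v=q2R(c['orientation']).T@(X-np.array(c['origin'])); return np.array([c['cx']+c['fx']*v[0]/-v[2],c['cy']-c['fy']*v[1]/-v[2]])
box=np.array([330,200]); k=5; a=cv2.resize(im[200:310,330:460],None,fx=k,fy=k,interpolation=cv2.INTER_CUBIC)[...,::-1].copy()
for X,col in((band+.0925*sx+.002*sy+.018*Z,(0,255,255)),(np.r_[(g+.1605*sx-.001*sy)[:2],.018],(255,0,255))):
    u=(pix(X,c)-box)*k; cv2.circle(a,tuple(int(t) for t in u),4,col,1)
cv2.imwrite('pics/v5.png',a)
E
```

```text
[-0.18  0.35 -0.34  0.88 -0.   -1.3 ] [ 0.53593441 -0.0137266   0.06119087]
tip in stand [ 0.09145343 -0.00216675  0.07989087]
```

View pics/v5.png

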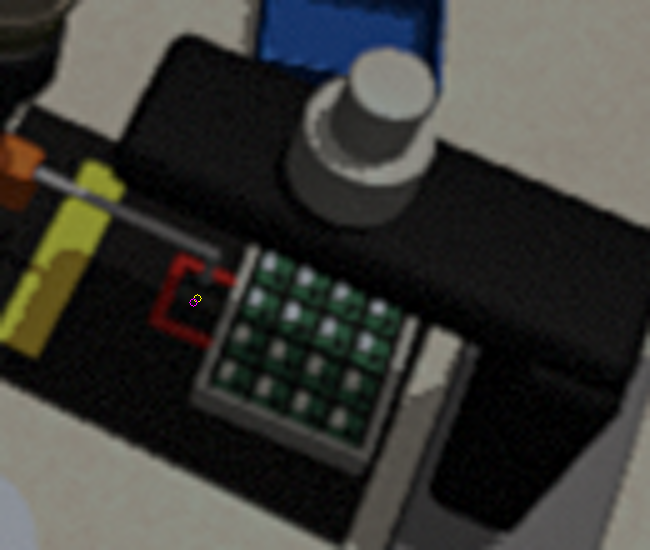

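The predicted tip and the loop centre, both drawn at about (195,300), coincide in the middle of the opening. Lowering, then dragging.

{"method": "carry_out", "body": {"steps": [[[0,0,0],[0,-0.1,0.7],230],[[0,0,0],[0,-0.2,1.4],230],[[0,0,0],[0,-0.3,2.2],230],[[0,0,0],[0,-0.3,3],230],[[0,0,0],[0,-0.3,3.8],230],[[0,0,0],[0,-0.3,4.4],230],[[0,0,0],[0,-0.3,4.6],230],[[0,0,0],[0,-0.3,4.6],230]]}}

```text
clock: 17.65
tcp_pos: [0.5388, -0.0148, 0.0152]
orientation: [-0.0, -0.535, 0.845, 0.0]
wrist_force: [0.1, 0.1, -1.4]
finger_gap: 0.0253
grip_force: 68.7
```

{"method": "carry_out", "body": {"steps": [[[0,0,0],[0.4,0,0],230],[[0,0,0],[0.9,0,0],230],[[0,0,0],[1.5,0,0],230],[[0,0,0],[2.2,0,0],230],[[0,0,0],[2.9,0,0],230],[[0,0,0],[3.5,0,0],230],[[0,0,0],[4,0,0],230],[[0,0,0],[4,0,0],230]]}}

```text
clock: 18.65
tcp_pos: [0.5214, -0.0516, 0.0153]
orientation: [-0.0, -0.535, 0.845, -0.0]
wrist_force: [0.8, 1.1, -1.3]
finger_gap: 0.0249
grip_force: 68.7
```

```bash
cat > m.py <<'E'
from h import *
import sys
s=env.get_state();print(s['tcp_pos'],s['wrist_force'],s['finger_gap'])
p,M=now(); g=p-M[:,2]*env.hold_point_z; S=np.stack([sx,sy,Z],1); print('tip',((g+.1605*sx-.001*sy-band)@S).round(4))
for n in('scene','top'):
    im,d,c=grab(n); P=cloud(d,c); cv2.imwrite('pics/%s_%s.png'%(n,sys.argv[1]),im[...,::-1]); Q=(P-band)@S
    h=cv2.cvtColor(im,cv2.COLOR_RGB2HSV); red=((h[...,0]<6)|(h[...,0]>172))&(h[...,1]>120)
    m=red&(Q[...,2]>.005)&(Q[...,2]<.03)&(abs(Q[...,0]-.03)<.12)&(abs(Q[...,1])<.06); q=Q[m]; print(n,'loop',len(q),np.percentile(q,[2,98],axis=0).round(4).tolist(),cv2.minAreaRect(q[:,:2].astype(np.float32)))
    m=(Q[...,2]>.02)&(Q[...,2]<.03)&(abs(Q[...,1])<.09)&(Q[...,0]>-.04)&(Q[...,0]<.25)&(h[...,1]<60)&(h[...,2]>70); q=Q[m]
    if len(q)>20: print('wall',len(q),cv2.minAreaRect(q[:,:2].astype(np.float32)),np.percentile(q,[2,98],axis=0).round(4).tolist())
E
python3 m.py a
```

```text
[ 0.52139707 -0.05163311  0.01531718] [ 0.81050618  1.13017562 -1.26626732] 0.024925216913097514
tip [ 0.051  -0.0052  0.034 ]
scene loop 79 [[0.0412, -0.0263, 0.0112], [0.0778, 0.03, 0.0213]] ((0.058985743671655655, 0.004462774842977524), (0.038844529539346695, 0.06270481646060944), 0.7704300880432129)
wall 65 ((0.13717937469482422, -0.001594293862581253), (0.1096765398979187, 0.10664546489715576), 1.7308933734893799) [[0.0814, -0.0544, 0.0201], [0.1905, 0.0498, 0.0262]]Traceback (most recent call last):
  File "m.py", line 8, in <module>
    m=red&(Q[...,2]>.005)&(Q[...,2]<.03)&(abs(Q[...,0]-.03)<.12)&(abs(Q[...,1])<.06); q=Q[m]; print(n,'loop',len(q),np.percentile(q,[2,98],axis=0).round(4).tolist(),cv2.minAreaRect(q[:,:2].astype(np.float32)))
                                                                                                                    ~~~~~~~~~~~~~^^^^^^^^^^^^^^^^^
    return _quantile_unchecked(
        a, q, axis, out, overwrite_input, method, keepdims, weights)
    return _ureduce(a,
                    func=_quantile_ureduce_func,
    ...<5 lines>...
                    overwrite_input=overwrite_input,
                    method=method)
    r = func(a, **kwargs)
    result = _quantile(arr,
                       quantiles=q,
    ...<2 lines>...
                       out=out,
                       weights=wgt)
    slices_having_nans = np.isnan(arr[-1, ...])
                                  ~~~^^^^^^^^^
IndexError: index -1 is out of bounds for axis 0 with size 0
```

The tray follows: its front edge is now 81 mm short of the band line. Continuing.

{"method": "carry_out", "body": {"steps": [[[0,0,0],[0.5,0,0],230],[[0,0,0],[1.3,0,0],230],[[0,0,0],[2.2,0,0],230],[[0,0,0],[3.1,0,0],230],[[0,0,0],[4,0,0],230],[[0,0,0],[4.9,0,0],230],[[0,0,0],[5.5,0,0],230],[[0,0,0],[5.8,0,0],230]]}}

```text
clock: 19.75
tcp_pos: [0.4966, -0.1038, 0.0153]
orientation: [-0.0, -0.535, 0.845, 0.0]
wrist_force: [0.4, 2.0, -2.4]
finger_gap: 0.0249
grip_force: 68.7
```

{"method": "carry_out", "body": {"steps": [[[0,0,0],[0.3,0,0],230],[[0,0,0],[0.7,0,0],230],[[0,0,0],[1.1,0,0],230],[[0,0,0],[1.5,0,0],230],[[0,0,0],[1.8,0,0],230],[[0,0,0],[2,0,0],230],[[0,0,0],[2.1,0,0],230],[[0,0,0],[2.1,0,0],230]]}}

```text
clock: 20.75
tcp_pos: [0.4878, -0.1225, 0.0153]
orientation: [-0.0, -0.535, 0.845, 0.0]
wrist_force: [-0.0, 2.5, -1.6]
finger_gap: 0.0253
grip_force: 68.7
```

```bash
sed -i "s/q=Q\[m\]; print(n,'loop'/q=Q[m]\n    if len(q)>9: print(n,'loop'/" m.py; python3 m.py b
```

```text
[ 0.48781112 -0.12252449  0.01527635] [-3.19910550e-04  2.47888301e+00 -1.57514847e+00] 0.025266601967123235
tip [-0.0275 -0.0052  0.034 ]
scene loop 60 [[-0.0377, -0.0267, 0.0128], [-0.0023, 0.0299, 0.0215]] ((-0.020113179460167885, 0.001849474385380745), (0.03655526041984558, 0.05729604884982109), 0.9659097790718079)
wall 76 ((0.05725504085421562, -0.002338685095310211), (0.1110101267695427, 0.11056066304445267), 87.03289794921875) [[0.0041, -0.0549, 0.02], [0.1134, 0.0505, 0.0278]]
top loop 94 [[-0.0395, -0.023, 0.0137], [0.0058, 0.0307, 0.0238]] ((-0.0027947984635829926, 0.003640793263912201), (0.05442315712571144, 0.07383911311626434), 89.49903869628906)
wall 210 ((0.055777039378881454, 0.0028682388365268707), (0.1183859184384346, 0.1105615422129631), 89.0275650024414) [[0.0021, -0.0546, 0.0201], [0.1098, 0.0619, 0.0288]]
```

The tray front is within about 3 mm of the band line and square. Unloading the prong, lifting it out, moving back and setting the hook down.

{"method": "carry_out", "body": {"steps": [[[0,0,0],[-0.4,0,0],230],[[0,0,0],[-0.9,0,0],230],[[0,0,0],[-0.9,0,-1],230],[[0,0,0],[-0.9,0,-2.2],230],[[0,0,0],[-0.9,0,-3.5],230],[[0,0,0],[-0.9,0,-4.8],230],[[0,0,0],[-0.9,0,-6],230],[[0,0,0],[-0.9,0,-6],230]]}}

```text
clock: 21.85
tcp_pos: [0.4927, -0.1147, 0.0766]
orientation: [0.001, -0.535, 0.845, -0.001]
wrist_force: [0.5, -0.1, -2.0]
finger_gap: 0.0252
grip_force: 68.8
```

{"method": "carry_out", "body": {"steps": [[[0,0,0],[2,0,0],230],[[0,0,0],[5,0,0],230],[[0,0,0],[8.5,0,0],230],[[0,0,0],[11,0,0],230],[[0,0,0],[11,0,2],230],[[0,0,0],[11,0,4],230],[[0,0,0],[11,0,5.6],230],[[0,0,0],[11,0,5.6],230]]}}

```text
clock: 22.85
tcp_pos: [0.4432, -0.2128, 0.0178]
orientation: [-0.001, -0.535, 0.845, 0.002]
wrist_force: [-0.6, 0.1, -1.1]
finger_gap: 0.0251
grip_force: 68.9
```

{"method": "carry_out", "body": {"steps": [[[0,0,0],[0,0,0.3],230],[[0,0,0],[0,0,0.5],230],[[0,0,0],[0,0,0.7],230],[[0,0,0],[0,0,0.8],230],[[0,0,0],[0,0,0.85],230],[[0,0,0],[0,0,0.85],230],[[0,0,0],[0,0,0.85],230],[[0,0,0],[0,0,0.85],230]]}}

```text
clock: 23.85
tcp_pos: [0.4447, -0.2137, 0.0108]
orientation: [-0.0, -0.535, 0.845, 0.0]
wrist_force: [-0.6, 1.0, -1.2]
finger_gap: 0.0255
grip_force: 69.1
```

{"method": "carry_out", "body": {"steps": [[[0,0,0],[0,0,0.05],230],[[0,0,0],[0,0,0.08],230],[[0,0,0],[0,0,0.08],170],[[0,0,0],[0,0,0.08],120],[[0,0,0],[0,0,0.08],60],[[0,0,0],[0,0,0.08],0],[[0,0,0],[0,0,0.08],0],[[0,0,0],[0,0,0.08],0]]}}

```text
clock: 24.85
tcp_pos: [0.4447, -0.2137, 0.0099]
orientation: [-0.0, -0.535, 0.845, 0.0]
wrist_force: [0.7, 0.2, 0.0]
finger_gap: 0.0851
grip_force: 0.0
```

{"method": "carry_out", "body": {"steps": [[[0,0,0],[0,0,-1],0],[[0,0,0],[0,0,-3],0],[[0,0,0],[0,0,-6],0],[[0,0,0],[0,0,-9],0],[[0,0,0],[0,0,-12],0],[[0,0,0],[0,0,-15],0],[[0,0,0],[0,0,-17],0],[[0,0,0],[0,0,-17],0]]}}

```text
clock: 25.85
tcp_pos: [0.4458, -0.2144, 0.1821]
orientation: [0.001, -0.535, 0.845, -0.002]
wrist_force: [-0.2, -0.6, 0.4]
finger_gap: 0.0852
grip_force: 0.0
```

```bash
python3 m.py c; python3 - <<'E'
import cv2
a=cv2.imread('pics/scene_c.png')[140:330,140:480]; cv2.imwrite('pics/v6.png',cv2.resize(a,None,fx=2.3,fy=2.3,interpolation=2))
E
```

```text
[ 0.44578414 -0.21440891  0.18209661] [-0.17073307 -0.55629548  0.36159904] 0.08523837652207514
tip [-0.1285 -0.0063  0.2008]
scene loop 70 [[-0.0377, -0.0267, 0.0125], [-0.0021, 0.0263, 0.0222]] ((-0.019936371594667435, 0.0010995063930749893), (0.03627930209040642, 0.056680962443351746), 0.7568772435188293)
wall 82 ((0.057865697890520096, -0.002381265163421631), (0.11284734308719635, 0.10916870832443237), 88.3006591796875) [[0.0036, -0.0557, 0.0201], [0.1134, 0.0503, 0.0271]]
top loop 125 [[-0.0404, -0.0239, 0.0113], [0.0178, 0.0308, 0.0234]] ((0.054443247616291046, -0.0019817352294921875), (0.19227690994739532, 0.088667131960392), 7.217519283294678)
wall 198 ((0.05657113343477249, 0.002484191209077835), (0.11990798264741898, 0.1115538701415062), 89.38735961914062) [[0.0022, -0.0548, 0.0201], [0.1114, 0.0619, 0.0283]]
```

View pics/v6.png

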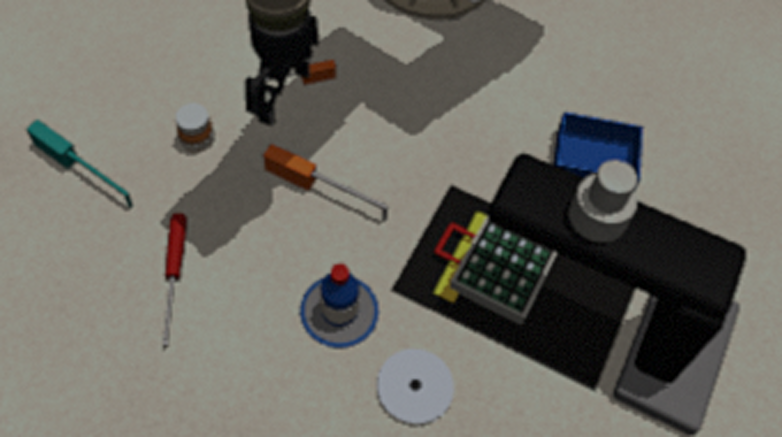

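The bottle stands on the mat (340,300). The tray front lies over the band (465,260), and the hook rests on the bench (325,180), clear of the tray. Handing in.

```bash
python3 -c "
from workcell import env; print(env.hand_in())"
```

```text
the job is handed in; nothing more can be done
None
```

I handed the job in at about 26 s on the clock. In the final pictures the bottle is upright on the mat, the tray front lies square and centred within about 4 mm of the band's centre line, and the hook rests on the bench clear of the tray; the hand-in returned no verdict.

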